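# Load the kidney model in its carrier and hold the carrier up level

### The arm

A 6-joint arm with a two-finger parallel gripper is mounted at the origin on the work surface. World frame = base frame: x ahead of the robot, y to its left, z up, the work surface at z = 0. Lengths are in m, angles in rad, forces in N, time in s.
With the tool pointing down it reaches from about 0.3 to 1 m from the base axis. Payload 5.1 kg.
Tool frame: the origin (TCP) lies at the very end of the fingers, on their centre line; the grasp point (between the pads) lies 19 mm behind it (tcp_to_grasp is the distance from the TCP to the grasp point, in m); z points along the fingers, y is the line along which they close (so a half turn about z gives the same grasp; the last joint's range is limited). The gripper opens to 95 mm and grips with 3 to 60 N. Pads are 20 mm wide; open, the fingers measure 119 mm over their backs; the gripper's body (75 mm by 180 mm) begins 59 mm behind the grasp point.
Start: joints at [1.169, 0.124, 1.65, -0, 1.367, -0.083], TCP at [0.204, 0.617, 0.215] pointing down, gripper open.
Joint ranges: [-2.61, 2.61], [-1.02, 2.33], [0.03, 2.71], [-1.35, 4.49], [0.32, 2.68], [-2.91, 2.91]. Speed limits (rad/s): [2.57, 2.57, 3.14, 3.14, 3.14, 3.14].

### API

Orientations are given as [roll, pitch, yaw] about the fixed x, y, z axes, in that order (R = Rz(yaw) Ry(pitch) Rx(roll)).
In Python, from station import * gives the robot as it stands.
- The arm moves only by the tool send_rows, never from a script. Its argument "deltas" is a list that holds one entry, the list of rows, each a list of 7 numbers: the turn, a rotation vector about the world's x, y, z normalised to -1 to 1, where 1 is 30 degrees, then the shift along the world's x, y, z normalised to -1 to 1, where 1 is 300 mm, then the closure, from -1 (fully open) to 1 (shut). A call has exactly 10 rows; each row is the pose to reach, as a shift and turn from the pose commanded when the call began; what a row does not reach only later rows make up. A row lasts 1/8 s, in which the tool goes at most 62.5 mm and 10.7 degrees, less where a joint would pass 70% of its speed; a pose out of reach is approached as far as the arm can. A call with a number of a shift or a turn outside -1 to 1 is refused whole. A call with a gripper value outside its range is refused whole. The fingers move at their own pace and stop on an object; "force" is the grip in N (left out, the last holds). Time passes only in rows, so rows that repeat a pose let the fingers close, or fill a call up. It gives the time, the measured TCP pose, the force, the opening and the grip force at its end, in the units of the state.
- sense(): the state, without advancing time (a new reading comes with each control period).
- grab_frame(name): name is "scene" or "top" or "wrist"; returns the picture (420x560x3 uint8, red, green, blue); there is no depth.
- calibration(name): a dict with "vertical_fov" (degrees; the focal length in pixels is half the picture's height over the tangent of half this angle, whatever the lens; pixels are square), "cx", "cy" (the principal point, pixels), "extrinsics" (4x4, takes a point from world to camera coordinates); the wrist camera has in their place "hand_eye" (4x4, takes a point from camera to tool coordinates, whose origin is the TCP and whose axes are the flange's). Camera axes: x right, y up, looking along -z (the intrinsics and any distortion apply to the point x, -y, -z); pixel columns grow to the right and rows downward; lengths in m; the calibration is good to about 2 mm. The wrist camera is an equidistant fisheye: a pixel r from the principal point sees the ray r / f radians off the axis. A picture is of the moment at which its call begins: read the wrist's pose just before it. calibration takes no time and is no camera call.
- hand_in(): hands the job in; it is judged then, once.
The state is a dict: "clock": time; "q": joint angles; "qd": joint speeds; "joint_torque": joint torques, N m; "tool_pos": TCP position; "tcp_rot": TCP orientation; "wrist_force": force on the tool from outside, world axes, zero at the start; "torque": the same for the moment, N m; "width": finger opening in m; "finger_force": force on a finger pad.
Only numpy, scipy, OpenCV 4.12 (cv2) and the standard library are available. Lean on these libraries where they do the work, as an engineer would, in place of code of your own. Each camera call takes 0.05 s, during which the arm holds its last target. There are 200 camera calls.

### The job

Pick up the loose half-kidney model (dark red kidney on a white block) and seat it flat and square in the empty blue-walled pocket of the metal carrier, then let go of it. Then lift the carrier by its black handle, both kidney halves seated in it, and hold it level and still about 15 cm above the table; finish while holding it there, do not put it down. Leave the heart and eye models, the beaker and the jar where they stand.

Things in the scene. Friction and masses are not known exactly. Their poses are not given: they have to be found in the camera images.
- carrier: Loose aluminium tray with two blue-walled pockets and a handle, standing flat on the table (table top at height 0), 0.40 kg (empty). 110 mm (its x) by 260 mm (its y), low rim 11 mm high. Origin: centre of its underside, z up. The pockets lie side by side along its y, centred 80 mm either side of the origin: the one at -y is empty, the one at +y holds the other kidney half. The black handle bar runs along its x across the middle, between the pockets.
- pocket (a point): Centre of the floor of the empty pocket (at carrier x 0, y -80 mm, z 5 mm), axes as the carrier's. Inside it measures 54 mm (x) by 68 mm (y), that is 2 mm more than the block on every side; its walls are 5 mm thick and rise 8 mm above its floor (13 mm above the table).
- pocket_full (a point): Centre of the floor of the occupied pocket (carrier y +80 mm, z 5 mm), same size and axes.
- handle (a point): Centre of the carrier's handle grip, 85 mm above the carrier's underside. The grip is a black bar 104 mm long (carrier x), 16 mm thick (carrier y: pinch it across this) and 26 mm high (from 72 to 98 mm above the underside). Steel posts 10 mm wide stand under it, centred 47 mm either side of the middle; between them it is open below. With both pockets loaded the carrier nearly balances about this point.
- kidney: The loose half-kidney model to be loaded: a white block 50 mm (its x) by 64 mm (its y) by 28 mm high, all edges rounded by 2 mm, with a dark red kidney bump (with small yellow and red stubs) rising to 42 mm above the underside. Origin: centre of the underside, z up. About 0.15 kg (varies). It stands upright on the table. Grip the block across its 50 mm sides (its x); it fits the pocket with its x along the carrier's x, either way round.
- kidney_seated: The other half-kidney model, of the same form, size and origin, already seated loose in the carrier's +y pocket; it must ride along.
- heart_model: Bystander: orange heart model with a blue vessel on the same kind of white block (50 x 64 x 28 mm, 58 mm high in all). Origin: centre of the underside. Leave it alone.
- eye_model: Bystander: white eyeball model with a blue iris on the same kind of white block (50 x 64 x 28 mm, 56 mm high in all). Origin: centre of the underside. Leave it alone.
- beaker: Bystander: glass beaker 70 mm across, 90 mm high. Origin: centre of the underside.
- jar: Bystander: amber specimen jar with a red cap, 66 mm across, 100 mm high. Origin: centre of the underside.
Things that resemble listed ones, but are neither listed nor needed, are in the scene too. Leave any pink look-alike of the kidney_seated alone.

How it is judged:
On the way, in this order (a step that is already met when the one before it is completed fails the run):
1. the loose kidney half is seated flat and square in the empty pocket and let go, the carrier still standing on the table (distance between kidney and pocket below 0.005 m and angle between the z axis of kidney and the z axis of carrier, either way round below 0.05 rad and angle between the x axis of kidney and the x axis of carrier, either way round below 0.1 rad and contact force between kidney and the fingers below 0.1 N and height (world z) of carrier below 0.006 m and angle between carrier's own z axis and vertical below 0.05 rad), for 0.2 s.
2. the carrier is lifted off the table by its handle, level, both halves in it (height (world z) of carrier above 0.05 m and contact force between carrier and the fingers above 1 N and distance between the grasp point and handle below 0.06 m and angle between carrier's own z axis and vertical below 0.087 rad and distance between kidney and pocket below 0.005 m and angle between the z axis of each of kidney, kidney_seated and the z axis of carrier, either way round below 0.05 rad and angle between the x axis of each of kidney, kidney_seated and the x axis of carrier, either way round below 0.1 rad and distance between kidney_seated and pocket_full below 0.005 m), for 0.2 s.
At the end, for the whole second after the job is handed in: Held within 60 mm of handle centre, carrier underside 100 to 220 mm above the table, level within 5 deg, still (20 mm/s, 0.1 rad/s); both kidney halves within 5 mm of pocket centre, flat to 0.05, square to 0.1 rad, untouched; nothing else bears the carrier; bystanders in place (height (world z) of carrier between 0.1 and 0.22 m and contact force between carrier and the fingers above 1 N and distance between the grasp point and handle below 0.06 m and angle between carrier's own z axis and vertical below 0.087 rad and distance between kidney and pocket below 0.005 m and angle between the z axis of each of kidney, kidney_seated and the z axis of carrier, either way round below 0.05 rad and angle between the x axis of each of kidney, kidney_seated and the x axis of carrier, either way round below 0.1 rad and distance between kidney_seated and pocket_full below 0.005 m and linear speed of carrier below 0.02 m/s and angular speed of carrier below 0.1 rad/s and contact force between each of kidney, kidney_seated and the arm below 0.1 N and contact force between each of kidney, kidney_seated and the fingers below 0.1 N and contact force between carrier and beaker below 0.1 N and contact force between carrier and jar below 0.1 N and distance of each of heart_model, eye_model, beaker, jar from where it was at the start of the episode below 0.03 m); the arm keeps its last pose, push and grip.
It fails at once if the heart model is pushed more than 30 mm or tipped (distance of heart_model from where it was at the start of the episode above 0.03 m or angle between heart_model's own z axis and vertical above 0.3 rad).
It fails at once if the eye model is pushed more than 30 mm or tipped (distance of eye_model from where it was at the start of the episode above 0.03 m or angle between eye_model's own z axis and vertical above 0.3 rad).
It fails at once if the glass beaker is pushed more than 30 mm or tipped (distance of beaker from where it was at the start of the episode above 0.03 m or angle between beaker's own z axis and vertical above 0.3 rad).
It fails at once if the specimen jar is pushed more than 30 mm or tipped (distance of jar from where it was at the start of the episode above 0.03 m or angle between jar's own z axis and vertical above 0.3 rad).
It fails at once if the carrier is tipped more than 20 degrees (angle between carrier's own z axis and vertical above 0.35 rad).
It also fails if it takes over 58 s, if anything falls off the work surface, if the arm or the gripper's body presses on something with over 40 N, if the wrist force passes 120 N, or if a joint passes its speed limit or range.

## Working session

There is one attempt and no reset: what is moved stays moved. The work goes in short steps, Python scripts to look and compute and a tool call to move; the robot and the scene stay as the last step left them, time stands still between calls to the robot, and variables do not carry over. Pictures are saved under pics/ and viewed, at most 10 in all, crops included, and the job is handed in when it is done.

Besides the shell and the picture viewer there is one more tool, called after "Request:" as name(argument=value, ...), one argument or row to a line, values as JSON. send_rows: Moves the arm, as the interface text tells. Scaled input: -1 to 1 covers 300 mm each way for a shift and 30 degrees each way for a turn. Its arguments: {"type":"object","properties":{"deltas":{"type":"array","items":{"type":"array","items":{"type":"array","items":{"type":"number","minimum":-1,"maximum":1}}}},"force":{"type":"number"}},"required":["deltas"]}

```bash
mkdir -p pics; python3 - <<'E'
from station import *
import cv2
print(sense())
for n in("scene","top"):
    im=grab_frame(n); cv2.imwrite(f"pics/{n}0.png",im[:,:,::-1]); c=calibration(n); print(n,c)
print(calibration("wrist"))
E
```

```text
{'clock': 0.0, 'q': array([ 1.16939054e+00,  1.24496394e-01,  1.65166694e+00,  3.67310214e-05,
        1.36751856e+00, -8.25923018e-02]), 'qd': array([-0.00057416,  0.00055985,  0.00014152, -0.00109279,  0.00024988,
        0.00086203]), 'joint_torque': array([-1.08948861e-03, -4.17596984e+01, -3.59930921e+01,  7.74060586e-02,
        4.89351258e-02, -1.59851406e-04]), 'tool_pos': array([0.20349528, 0.6166435 , 0.21339687]), 'tcp_rot': array([-3.13951350e+00, -2.08195929e-04,  2.82277150e+00]), 'wrist_force': array([ 0.78537061,  0.2078709 , -0.18967491]), 'torque': array([-0.03158703,  0.0557255 , -0.00055762]), 'finger_force': 0.0, 'width': 0.09507320058655108}
scene {'vertical_fov': 52.945707146954774, 'cx': 279.92065622822815, 'cy': 209.32564858440455, 'extrinsics': array([[ 0.731644  ,  0.68141422, -0.01928011, -0.4708711 ],
       [-0.42690487,  0.48005715,  0.76635329,  0.18201266],
       [ 0.53145958, -0.55246701,  0.64212998, -1.48955393],
       [ 0.        ,  0.        ,  0.        ,  1.        ]])}
top {'vertical_fov': 55.595368780879745, 'cx': 270.74545921671006, 'cy': 209.51717752655534, 'extrinsics': array([[ 0.00723864, -0.9999169 , -0.01066789,  0.03219015],
       [ 0.99392407,  0.00602272,  0.10990304, -0.58496497],
       [-0.10982966, -0.01139862,  0.99388506, -0.97261216],
       [ 0.        ,  0.        ,  0.        ,  1.        ]])}
{'vertical_fov': 65.70646984690485, 'cx': 280.32124313858446, 'cy': 203.84204303520912, 'hand_eye': array([[-3.46726782e-05,  9.68629467e-01,  2.48509467e-01,
         6.95636221e-02],
       [ 9.99999990e-01,  6.82853444e-05, -1.26637103e-04,
         1.15506131e-04],
       [-1.39633984e-04,  2.48509460e-01, -9.68629459e-01,
        -1.69996130e-01],
       [ 0.00000000e+00,  0.00000000e+00,  0.00000000e+00,
         1.00000000e+00]])}
```

View pics/top0.png

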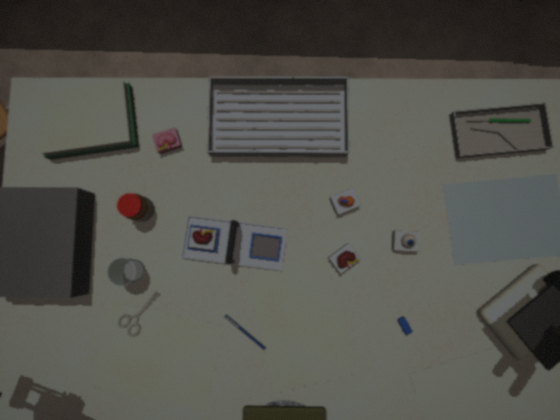

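View pics/scene0.png

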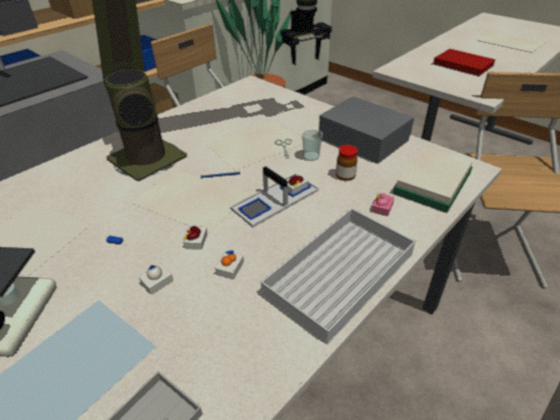

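The top view shows the following candidates:
- (345,259): dark red kidney on a loose white block. This is the one meant.
- (204,238): the seated half, in the carrier's occupied pocket.
- (167,140): pink look-alike.
- (345,202): orange heart with blue.
- (405,241): eye.

The carrier's empty pocket is at (265,247), with the handle at (234,243). The beaker is at (133,270) and the jar at (131,206). I'll confirm the kidney with an enlarged crop.

```bash
cat > h.py <<'E'
from station import *
import numpy as np, cv2
from scipy.spatial.transform import Rotation as R
def rays(n,px,st=None):
    c=calibration(n); px=np.atleast_2d(px).astype(float); f=210/np.tan(np.radians(c["vertical_fov"])/2)
    u=(px-[c["cx"],c["cy"]])/f
    if n=="wrist":
        r=np.linalg.norm(u,axis=1)[:,None]; s=np.sinc(r/np.pi)
        d=np.c_[u[:,:1]*s,-u[:,1:]*s,-np.cos(r)]
        H=c["hand_eye"]; T=np.eye(4); T[:3,:3]=R.from_euler("xyz",st["tcp_rot"]).as_matrix(); T[:3,3]=st["tool_pos"]
        M=T@H
    else:
        d=np.c_[u[:,0],-u[:,1],-np.ones(len(u))]; M=np.linalg.inv(c["extrinsics"])
    return M[:3,3], d@M[:3,:3].T
def plane(n,px,z,st=None):
    o,d=rays(n,px,st); return (o+d*((z-o[2])/d[:,2])[:,None])[:,:2]
E
python3 - <<'E'
from h import *
im=cv2.imread("pics/top0.png")
cv2.imwrite("pics/c0.png",cv2.resize(im[180:290,160:440],None,fx=2.8,fy=2.8,interpolation=2))
for k,p,z in(("kid",(345,259),.028),("heart",(345,202),.028),("eye",(405,241),.028),("pocket",(265,247),.005),("full",(204,238),.028),("handle",(234,243),.09),("beaker",(133,270),.09),("jar",(131,206),.1)): print(k,plane("top",p,z).round(3))
E
```

```text
kid [[ 0.462 -0.15 ]]
heart [[ 0.606 -0.152]]
eye [[ 0.508 -0.301]]
pocket [[0.491 0.05 ]]
full [[0.512 0.204]]
handle [[0.498 0.121]]
beaker [[0.434 0.358]]
jar [[0.584 0.366]]
```

View pics/c0.png

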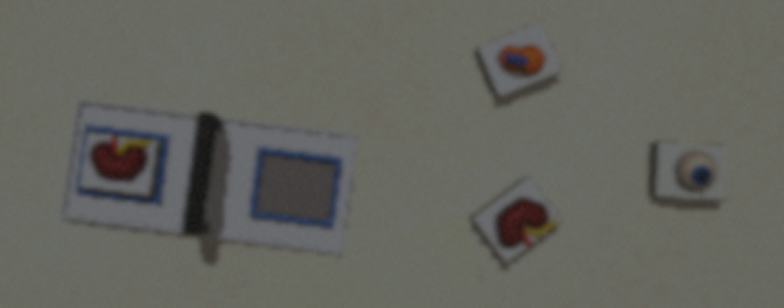

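The crop confirms it: a dark red kidney on a white block at crop (515,225), with its long side running from lower-left to upper-right. The empty pocket is at crop (297,187). Moving above the kidney now.

Request:
send_rows(
  deltas=[
    [[0,0,-0.05,0.04,-0.1,0,-1],[0,0,-0.1,0.08,-0.25,0,-1],[0,0,-0.15,0.12,-0.4,0,-1],[0,0,-0.2,0.17,-0.55,0,-1],[0,0,-0.25,0.22,-0.7,0,-1],[0,0,-0.3,0.27,-0.85,0,-1],[0,0,-0.35,0.32,-1,0,-1],[0,0,-0.4,0.35,-1,0,-1],[0,0,-0.45,0.4,-1,0,-1],[0,0,-0.5,0.4,-1,0,-1]],
  ],
)

```text
clock: 1.35
tool_pos: [0.3244, 0.3179, 0.2145]
tcp_rot: [-3.141, -0.0, 2.56]
wrist_force: [-0.2, 0.3, 0.0]
width: 0.0951
finger_force: 0.0
```

Request:
send_rows(
  deltas=[
    [[0,0,-0.05,0.04,-0.1,0,-1],[0,0,-0.1,0.08,-0.25,0,-1],[0,0,-0.15,0.12,-0.4,0,-1],[0,0,-0.2,0.17,-0.55,0,-1],[0,0,-0.25,0.22,-0.7,0,-1],[0,0,-0.3,0.27,-0.85,0,-1],[0,0,-0.35,0.32,-1,0,-1],[0,0,-0.4,0.35,-1,0,-1],[0,0,-0.45,0.4,-1,0,-1],[0,0,-0.5,0.4,-1,0,-1]],
  ],
)

```text
clock: 2.6
tool_pos: [0.4442, 0.0185, 0.2144]
tcp_rot: [-3.141, -0.001, 2.299]
wrist_force: [0.4, -0.1, -0.8]
width: 0.0953
finger_force: 0.0
```

Request:
send_rows(
  deltas=[
    [[0,0,-0.05,0,-0.1,-0.05,-1],[0,0,-0.1,0.02,-0.2,-0.1,-1],[0,0,-0.15,0.03,-0.3,-0.15,-1],[0,0,-0.2,0.04,-0.4,-0.2,-1],[0,0,-0.22,0.06,-0.5,-0.22,-1],[0,0,-0.22,0.06,-0.56,-0.22,-1],[0,0,-0.22,0.06,-0.56,-0.22,-1],[0,0,-0.22,0.06,-0.56,-0.22,-1],[0,0,-0.22,0.06,-0.56,-0.22,-1],[0,0,-0.22,0.06,-0.56,-0.22,-1]],
  ],
)

```text
clock: 3.85
tool_pos: [0.4618, -0.1502, 0.1489]
tcp_rot: [3.141, 0.0, 2.185]
wrist_force: [0.2, 0.4, 0.3]
width: 0.0952
finger_force: 0.0
```

```bash
python3 - <<'E'
from h import *
import pickle
s=sense(); im=grab_frame("wrist")[:,:,::-1]; cv2.imwrite("pics/w1.png",im); pickle.dump(s,open("w1.pkl","wb"))
print(s["clock"],s["q"],s["tool_pos"],s["tcp_rot"])
hs=cv2.cvtColor(im,cv2.COLOR_BGR2HSV); print(im[::60,::80].tolist()[3])
E
```

```text
3.85 [-4.25123459e-01 -1.98185805e-01  2.07596529e+00  7.49432853e-05
  1.26341525e+00 -1.03922119e+00] [ 0.46181922 -0.15022016  0.14889155] [3.14132937e+00 3.06799998e-04 2.18487136e+00]
[[221, 236, 232], [224, 236, 234], [131, 143, 154], [138, 150, 160], [227, 238, 236], [229, 239, 236], [224, 237, 235]]
```

View pics/w1.png

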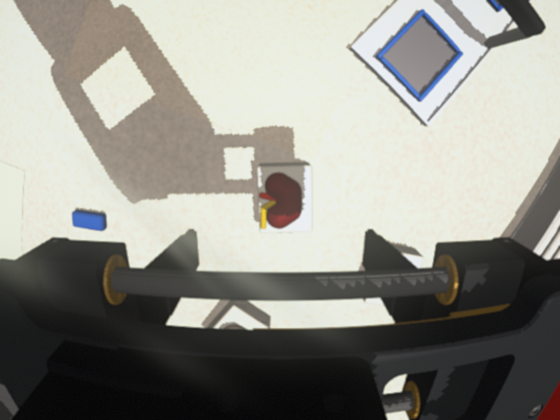

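The wrist view shows the kidney block spanning about (258–312, 163–231), nearly square to the gripper. The blue empty-pocket wall is around (419,55).

```bash
cat >> h.py <<'E'
def rect(n,mask,z,st):
    cs,_=cv2.findContours(mask,cv2.RETR_EXTERNAL,cv2.CHAIN_APPROX_NONE); c=max(cs,key=cv2.contourArea)[:,0]
    p=plane(n,c,z,st); (cx,cy),(w,h),a=cv2.minAreaRect((p*1000).astype(np.float32))
    return c.min(0),c.max(0),(cx/1e3,cy/1e3),(w,h),a
E
python3 - <<'E'
from h import *
import pickle
s=pickle.load(open("w1.pkl","rb")); im=cv2.imread("pics/w1.png"); hs=cv2.cvtColor(im,cv2.COLOR_BGR2HSV)
for r in (170,180,225): print(r,[(int(b),int(g),int(rr)) for b,g,rr in im[r,250:322:3]])
print([tuple(map(int,v)) for v in im[155:240:3,305]])
m=cv2.inRange(hs,(100,120,40),(125,255,255)); m[150:]=0; m[:,480:]=0
print(rect("wrist",m,.013,s))
# block top corners by eye
q=plane("wrist",[(258,163),(312,163),(312,231),(261,232)],.028,s); print(q,q.mean(0))
E
```

```text
170 [(217, 232, 230), (130, 142, 153), (140, 154, 164), (230, 231, 231), (139, 151, 158), (138, 151, 158), (139, 151, 158), (139, 151, 158), (140, 152, 158), (139, 152, 159), (139, 152, 158), (139, 152, 158), (139, 152, 158), (140, 152, 159), (140, 152, 159), (141, 153, 160), (141, 153, 159), (141, 153, 159), (171, 176, 178), (244, 239, 236), (233, 234, 233), (226, 236, 233), (230, 239, 235), (226, 238, 235)]
180 [(132, 145, 156), (134, 147, 158), (131, 144, 154), (228, 231, 229), (137, 148, 155), (113, 122, 131), (53, 58, 80), (55, 60, 85), (57, 61, 88), (56, 60, 88), (57, 61, 88), (57, 62, 88), (58, 63, 88), (57, 62, 84), (63, 68, 85), (109, 118, 126), (140, 152, 158), (140, 151, 158), (226, 221, 217), (243, 239, 236), (236, 235, 234), (224, 236, 233), (229, 239, 235), (229, 239, 235)]
225 [(223, 236, 235), (226, 238, 235), (224, 237, 236), (168, 187, 187), (57, 197, 228), (114, 198, 222), (233, 235, 231), (119, 122, 137), (60, 65, 112), (62, 67, 122), (63, 68, 126), (61, 66, 121), (111, 113, 142), (226, 226, 224), (240, 240, 236), (239, 239, 235), (239, 238, 235), (239, 239, 235),
[... 198 characters left out ...]
, 213), (242, 237, 233), (238, 234, 230), (228, 224, 222), (241, 237, 233), (232, 227, 225), (224, 221, 217), (240, 235, 232), (239, 234, 230), (231, 227, 224), (244, 240, 236), (230, 226, 223), (244, 240, 236), (240, 237, 233), (242, 239, 235), (241, 238, 235), (241, 239, 236), (241, 239, 235), (241, 239, 235), (240, 238, 235), (236, 236, 234), (232, 238, 235), (224, 237, 235), (228, 238, 235)]
(array([377,  10], dtype=int32), array([461, 100], dtype=int32), (0.49295791625976565, 0.04909866714477539), (76.41008758544922, 62.17058181762695), 82.9964599609375)
[[ 0.42653339 -0.13475168]
 [ 0.4662852  -0.10665957]
 [ 0.50475096 -0.15863804]
 [ 0.46575061 -0.18728511]] [ 0.46583004 -0.1468336 ]
```

Request:
send_rows(
  deltas=[
    [[0,0,0,0.013,0.012,-0.03,-1],[0,0,0,0.013,0.012,-0.1,-1],[0,0,0,0.013,0.012,-0.18,-1],[0,0,0,0.013,0.012,-0.26,-1],[0,0,0,0.013,0.012,-0.33,-1],[0,0,0,0.013,0.012,-0.39,-1],[0,0,0,0.013,0.012,-0.43,-1],[0,0,0,0.013,0.012,-0.455,-1],[0,0,0,0.013,0.012,-0.455,-1],[0,0,0,0.013,0.012,-0.455,-1]],
  ],
)

```text
clock: 5.15
tool_pos: [0.4662, -0.1474, 0.0128]
tcp_rot: [3.141, 0.001, 2.184]
wrist_force: [1.0, -0.0, -0.8]
width: 0.0953
finger_force: 0.0
```

Request:
send_rows(
  deltas=[
    [[0,0,0,0,0,0,-0.5],[0,0,0,0,0,0,-0.2],[0,0,0,0,0,0,0],[0,0,0,0,0,0,0.2],[0,0,0,0,0,0,1],[0,0,0,0,0,0,1],[0,0,0,0,0,0,1],[0,0,0,0,0,0,1],[0,0,0,0,0,0,1],[0,0,0,0,0,0,1]],
  ],
  force=20,
)

```text
clock: 6.4
tool_pos: [0.4656, -0.1472, 0.0121]
tcp_rot: [-3.141, -0.0, 2.184]
wrist_force: [-1.1, -0.5, 1.5]
width: 0.0502
finger_force: 19.9
```

Request:
send_rows(
  deltas=[
    [[0,0,0,0,0,0.04,1],[0,0,0,0,0,0.12,1],[0,0,-0.1,0,0,0.2,1],[0,0,-0.25,0.01,0.05,0.28,1],[0,0,-0.4,0.02,0.1,0.33,1],[0,0,-0.55,0.03,0.17,0.33,1],[0,0,-0.7,0.04,0.24,0.33,1],[0,0,-0.85,0.05,0.31,0.33,1],[0,0,-0.95,0.06,0.37,0.33,1],[0,0,-1,0.06,0.39,0.33,1]],
  ],
)

```text
clock: 7.65
tool_pos: [0.4838, -0.0292, 0.1117]
tcp_rot: [3.141, -0.0, 1.661]
wrist_force: [-1.4, -1.0, -1.7]
width: 0.0495
finger_force: 19.9
```

Request:
send_rows(
  deltas=[
    [[0,0,-0.1,0,0,0,1],[0,0,-0.2,0,0,0,1],[0,0,-0.3,0,0,0,1],[0,0,-0.4,0,0,0,1],[0,0,-0.4,0,0,0,1],[0,0,-0.4,0,0,0,1],[0,0,-0.4,0,0,0,1],[0,0,-0.4,0,0,0,1],[0,0,-0.4,0,0,0,1],[0,0,-0.4,0,0,0,1]],
  ],
)

```text
clock: 8.9
tool_pos: [0.4836, -0.0302, 0.1111]
tcp_rot: [-3.142, -0.0, 1.451]
wrist_force: [0.5, 0.5, -2.0]
width: 0.0501
finger_force: 19.9
```

```bash
python3 - <<'E'
from h import *
import pickle
s=sense(); im=np.ascontiguousarray(grab_frame("wrist")[:,:,::-1]); cv2.imwrite("pics/w2.png",im); pickle.dump(s,open("w2.pkl","wb"))
print(s["clock"],s["width"],s["tool_pos"],s["tcp_rot"])
hs=cv2.cvtColor(im,cv2.COLOR_BGR2HSV)
m=cv2.inRange(hs,(100,120,40),(125,255,255))
cs,_=cv2.findContours(m,cv2.RETR_EXTERNAL,cv2.CHAIN_APPROX_NONE)
for c in cs:
    if cv2.contourArea(c)>200:
        mm=np.zeros_like(m); cv2.drawContours(mm,[c],-1,255,-1); print(rect("wrist",mm,.013,s))
E
```

```text
8.9 0.050084565718238966 [ 0.48364861 -0.03017911  0.11112967] [-3.14155357e+00 -1.82289153e-05  1.45103053e+00]
(array([243,  64], dtype=int32), array([318, 154], dtype=int32), (0.49353228759765627, 0.05022796630859375), (75.20951080322266, 61.98287582397461), 83.01825714111328)
(array([53, 40], dtype=int32), array([ 89, 115], dtype=int32), (0.30072467041015627, 0.11555056762695312), (78.70722198486328, 7.976375102996826), 51.889007568359375)
```

View pics/w2.png

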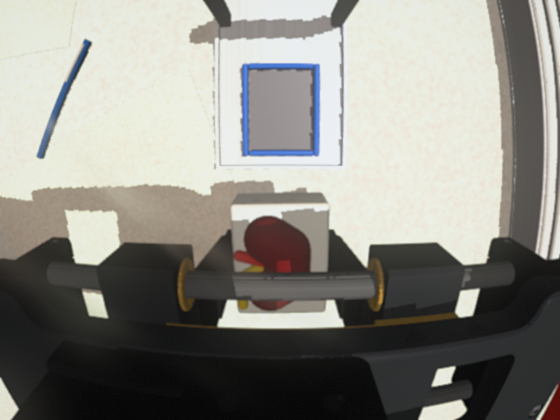

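Wrist view: the kidney is held, with its top face at rows ~206–301 and cols 232–328. The pocket is square ahead at (243–318, 64–154). Next I'll measure the block's offset along tool x.

```bash
python3 - <<'E'
from h import *
import pickle
s=pickle.load(open("w2.pkl","rb")); im=cv2.imread("pics/w2.png"); g=cv2.cvtColor(im,cv2.COLOR_BGR2GRAY).astype(int)
for c in(236,262,300,322): print(c,"front",g[186:214,c].tolist(),"back",g[292:320,c].tolist())
r=215; print("row",r,g[r,225:240].tolist(),g[r,320:336].tolist())
Rm=R.from_euler("xyz",s["tcp_rot"]).as_matrix()
def tool(px,z): p=plane("wrist",px,z,s); return (np.c_[p,[z]*len(p)]-s["tool_pos"])@Rm
print("top front/back",tool([(280,206),(300,301),(300,312)],.127).round(4)); print("bottom front",tool([(280,193)],.099+.002).round(4))
print("pocket tool", (np.r_[.4935,.0502,.111]-s["tool_pos"])@Rm)
E
```

```text
236 front [145, 148, 151, 152, 152, 152, 152, 149, 144, 135, 125, 119, 117, 117, 117, 118, 118, 132, 172, 213, 230, 234, 236, 235, 236, 236, 235, 236] back [91, 91, 89, 84, 70, 58, 60, 92, 150, 191, 205, 206, 208, 212, 217, 220, 224, 229, 232, 232, 232, 232, 230, 230, 230, 230, 231, 232]
262 front [147, 145, 144, 145, 147, 148, 141, 128, 119, 116, 117, 118, 118, 118, 118, 118, 124, 150, 191, 223, 232, 235, 236, 236, 237, 236, 236, 238] back [104, 104, 102, 102, 101, 99, 92, 78, 65, 58, 56, 56, 54, 54, 51, 48, 53, 82, 119, 135, 151, 194, 230, 235, 234, 234, 234, 234]
300 front [232, 203, 163, 148, 147, 142, 130, 120, 117, 119, 120, 121, 121, 122, 122, 124, 137, 174, 216, 231, 236, 238, 233, 203, 161, 149, 149, 149] back [104, 102, 104, 102, 101, 98, 93, 92, 105, 129, 139, 142, 140, 141, 141, 140, 140, 140, 138, 135, 164, 217, 230, 229, 228, 227, 227, 228]
322 front [237, 237, 237, 237, 237, 235, 223, 189, 158, 138, 128, 124, 124, 125, 123, 122, 144, 188, 224, 233, 237, 238, 239, 233, 201, 163, 150, 151] back [101, 102, 102, 102, 100, 94, 82, 80, 108, 134, 143, 142, 143, 141, 140, 141, 141, 139, 141, 164, 208, 229, 232, 232, 231, 231, 231, 230]
row 215 [147, 147, 150, 149, 146, 154, 188, 221, 233, 235, 236, 236, 235, 235, 236] [151, 152, 152, 152, 152, 151, 148, 139, 148, 189, 227, 236, 237, 236, 235, 234]
top front/back [[ 0.0291 -0.0001 -0.0159]
 [-0.0248  0.0108 -0.0159]
 [-0.0322  0.011  -0.0159]]
bottom front [[ 0.0299 -0.0001  0.0101]]
pocket tool [0.08098036 0.00017715 0.00013114]
```

Request:
send_rows(
  deltas=[
    [[0,0,0,0.004,0.03,0,1],[0,0,0,0.01,0.08,0,1],[0,0,0,0.018,0.15,0,1],[0,0,0,0.026,0.21,0,1],[0,0,0,0.031,0.255,-0.05,1],[0,0,0,0.033,0.271,-0.12,1],[0,0,0,0.033,0.271,-0.2,1],[0,0,0,0.033,0.271,-0.25,1],[0,0,0,0.033,0.271,-0.26,1],[0,0,0,0.033,0.271,-0.26,1]],
  ],
)

```text
clock: 10.2
tool_pos: [0.4938, 0.0511, 0.0333]
tcp_rot: [3.141, -0.0, 1.451]
wrist_force: [0.1, 0.4, -1.3]
width: 0.0501
finger_force: 19.9
```

```bash
python3 - <<'E'
from h import *
s=sense(); im=grab_frame("wrist")[:,:,::-1]; cv2.imwrite("pics/w3.png",cv2.resize(im[130:340,180:380],None,fx=2.8,fy=2.8,interpolation=2))
print(s["clock"],s["width"],s["tool_pos"],s["tcp_rot"])
E
```

```text
10.2 0.0500867332439354 [0.49382634 0.05112806 0.03332572] [ 3.14133237e+00 -1.07962714e-05  1.45084090e+00]
```

View pics/w3.png

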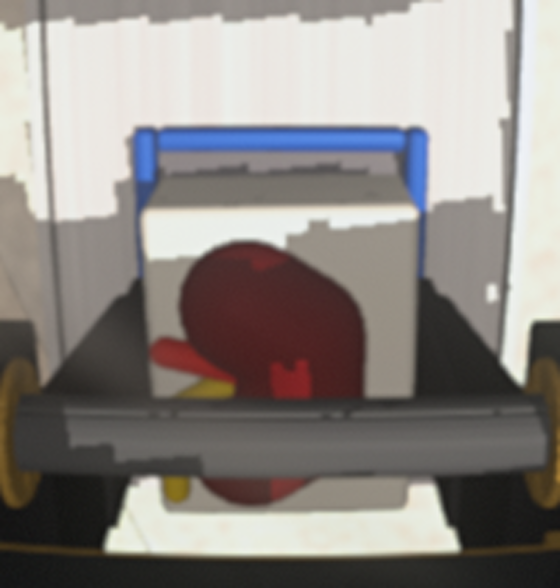

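The crop shows the block just above the pocket. The blue front-wall inner edge is at crop row ~152 and the block's lower front edge at ~175. It is laterally centred.

```bash
python3 - <<'E'
from h import *
s=sense(); Rm=R.from_euler("xyz",s["tcp_rot"]).as_matrix()
def tool(c,r,z): p=plane("wrist",(180+c/2.8,130+r/2.8),z,s)[0]; return ((np.r_[p,z]-s["tool_pos"])@Rm*1000).round(1)
print("wall inner",tool(280,152,.013),"sides",tool(156,170,.013),tool(410,170,.013))
print("block bottom front",tool(280,175,.023),"top front",tool(280,207,.049),"sides",tool(143,210,.049),tool(418,210,.049))
E
```

```text
wall inner [32.8 -0.1 20.9] sides [ 28.9 -26.9  20.8] [28.9 27.9 20.9]
block bottom front [30.  -0.1 10.9] top front [ 29.9  -0.1 -15.1] sides [ 29.4 -24.4 -15.1] [ 29.4  24.3 -15.1]
```

Request:
send_rows(
  deltas=[
    [[0,0,0,0,0,-0.01,1],[0,0,0,0,0,-0.02,1],[0,0,0,0,0,-0.03,1],[0,0,0,0,0,-0.04,1],[0,0,0,0,0,-0.045,1],[0,0,0,0,0,-0.05,1],[0,0,0,0,0,-0.052,1],[0,0,0,0,0,-0.052,1],[0,0,0,0,0,-0.052,1],[0,0,0,0,0,-0.052,1]],
  ],
)

```text
clock: 11.5
tool_pos: [0.4936, 0.0511, 0.0177]
tcp_rot: [3.141, -0.0, 1.451]
wrist_force: [0.4, -0.4, -1.1]
width: 0.0495
finger_force: 19.9
```

Request:
send_rows(
  deltas=[
    [[0,0,0,0,0,0,0],[0,0,0,0,0,0,-0.5],[0,0,0,0,0,0,-1],[0,0,0,0,0,0,-1],[0,0,0,0,0,0,-1],[0,0,0,0,0,0.03,-1],[0,0,0,0,0,0.1,-1],[0,0,0,0,0,0.2,-1],[0,0,0,0,0,0.3,-1],[0,0,0,0,0,0.4,-1]],
  ],
)

```text
clock: 12.75
tool_pos: [0.4936, 0.0511, 0.1393]
tcp_rot: [3.141, -0.0, 1.451]
wrist_force: [-0.8, -0.1, -0.1]
width: 0.0952
finger_force: 0.0
```

Request:
send_rows(
  deltas=[
    [[0,0,0,0,0,0.1,-1],[0,0,0.1,0,0,0.2,-1],[0,0,0.2,0,0,0.25,-1],[0,0,0.3,0,0,0.25,-1],[0,0,0.45,0,0,0.25,-1],[0,0,0.6,0,0,0.25,-1],[0,0,0.75,0,0,0.25,-1],[0,0,0.9,0,0,0.25,-1],[0,0,1,0,0,0.25,-1],[0,0,1,0,0,0.25,-1]],
  ],
)

```text
clock: 14.0
tool_pos: [0.4936, 0.0512, 0.2131]
tcp_rot: [3.141, 0.0, 1.974]
wrist_force: [-1.0, -0.3, -0.1]
width: 0.0953
finger_force: 0.0
```

Request:
send_rows(
  deltas=[
    [[0,0,0.15,0,0,0,-1],[0,0,0.3,0,0,0,-1],[0,0,0.45,0.01,0.05,0,-1],[0,0,0.6,0.01,0.1,0,-1],[0,0,0.75,0.02,0.15,0,-1],[0,0,0.9,0.03,0.2,0,-1],[0,0,1,0.03,0.24,0,-1],[0,0,1,0.03,0.26,0,-1],[0,0,1,0.03,0.26,0,-1],[0,0,1,0.03,0.26,0,-1]],
  ],
)

```text
clock: 15.25
tool_pos: [0.5025, 0.1288, 0.2126]
tcp_rot: [-3.141, 0.0, 2.497]
wrist_force: [-0.3, 0.0, 1.2]
width: 0.095
finger_force: 0.0
```

Request:
send_rows(
  deltas=[
    [[0,0,0.15,0,0,0,-1],[0,0,0.3,0,0,0,-1],[0,0,0.45,0,0,0,-1],[0,0,0.6,0,0,0,-1],[0,0,0.75,0,0,0,-1],[0,0,0.9,0,0,0,-1],[0,0,1,0,0,0,-1],[0,0,1,0,0,0,-1],[0,0,1,0,0,0,-1],[0,0,1,0,0,0,-1]],
  ],
)

```text
clock: 16.5
tool_pos: [0.5025, 0.129, 0.2126]
tcp_rot: [-3.142, -0.0, 3.021]
wrist_force: [-0.3, 0.0, -0.4]
width: 0.0953
finger_force: 0.0
```

```bash
python3 - <<'E'
from h import *
import pickle
s=sense(); im=grab_frame("wrist")[:,:,::-1]; cv2.imwrite("pics/w4.png",im); pickle.dump(s,open("w4.pkl","wb"))
print(s["clock"],s["width"],s["q"],s["tool_pos"],s["tcp_rot"])
E
```

```text
16.5 0.09531636652736099 [ 1.47853124e-01 -1.68970544e-01  1.94156936e+00 -4.55648103e-05
  1.36902685e+00 -1.30246516e+00] [0.50254644 0.12902733 0.21256449] [-3.14154086e+00 -1.99969428e-05  3.02112374e+00]
```

View pics/w4.png

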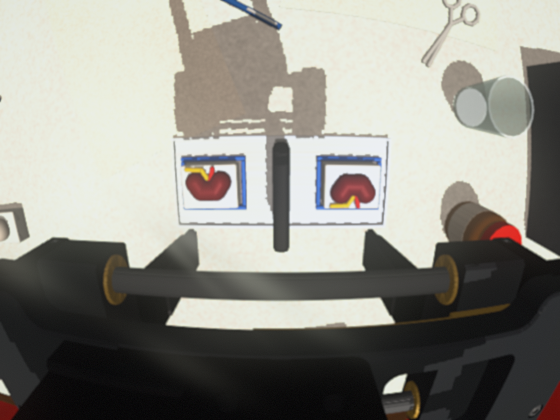

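The view shows both halves sitting in their pockets, at (208,183) and (352,188). The handle bar is at cols ~274–289, rows 140–250.

```bash
python3 - <<'E'
from h import *
import pickle
s=pickle.load(open("w4.pkl","rb")); im=cv2.imread("pics/w4.png"); g=cv2.cvtColor(im,cv2.COLOR_BGR2GRAY)
m=np.zeros_like(g); m[130:258,265:300]=(g[130:258,265:300]<75)*255
print(rect("wrist",m,.098,s))
hs=cv2.cvtColor(im,cv2.COLOR_BGR2HSV); b=cv2.inRange(hs,(100,120,40),(125,255,255))
for a,c in((170,260),(305,395)):
    k=np.zeros_like(b); k[145:220,a:c]=b[145:220,a:c]; print(rect("wrist",k,.013,s))
    w=plane("wrist",[(0,0)],.033,s)
E
```

```text
(array([273, 142], dtype=int32), array([288, 250], dtype=int32), (0.5007531433105469, 0.1296425018310547), (13.355892181396484, 100.65496063232422), 83.38626098632812)
(array([218, 157], dtype=int32), array([245, 208], dtype=int32), (0.49575567626953126, 0.07346495056152344), (30.347925186157227, 61.34306716918945), 84.23918151855469)
(array([316, 157], dtype=int32), array([323, 208], dtype=int32), (0.5082285766601562, 0.17434463500976563), (8.3612060546875, 60.58696365356445), 84.65406799316406)
```

Request:
send_rows(
  deltas=[
    [[0,0,0,-0.003,0.002,-0.05,-1],[0,0,0,-0.003,0.002,-0.12,-1],[0,0,0,-0.003,0.002,-0.2,-1],[0,0,0,-0.003,0.002,-0.28,-1],[0,0,0,-0.003,0.002,-0.36,-1],[0,0,0,-0.003,0.002,-0.42,-1],[0,0,0,-0.003,0.002,-0.46,-1],[0,0,0,-0.003,0.002,-0.49,-1],[0,0,0,-0.003,0.002,-0.49,-1],[0,0,0,-0.003,0.002,-0.49,-1]],
  ],
)

```text
clock: 17.8
tool_pos: [0.5023, 0.1298, 0.0663]
tcp_rot: [3.141, 0.001, 3.022]
wrist_force: [0.2, 0.5, -0.7]
width: 0.0954
finger_force: 0.0
```

Request:
send_rows(
  deltas=[
    [[0,0,0,0,0,0,-0.6],[0,0,0,0,0,0,-0.3],[0,0,0,0,0,0,0],[0,0,0,0,0,0,0.3],[0,0,0,0,0,0,0.5],[0,0,0,0,0,0,0.65],[0,0,0,0,0,0,1],[0,0,0,0,0,0,1],[0,0,0,0,0,0,1],[0,0,0,0,0,0,1]],
  ],
  force=45,
)

```text
clock: 19.05
tool_pos: [0.5016, 0.1297, 0.0655]
tcp_rot: [-3.141, -0.0, 3.022]
wrist_force: [-0.3, -0.4, -0.2]
width: 0.0161
finger_force: 45.0
```

Gripped. Lifting gently by 60 mm, then up to 150 mm.

Request:
send_rows(
  deltas=[
    [[0,0,0,0,0,0.01,1],[0,0,0,0,0,0.03,1],[0,0,0,0,0,0.06,1],[0,0,0,0,0,0.09,1],[0,0,0,0,0,0.12,1],[0,0,0,0,0,0.15,1],[0,0,0,0,0,0.18,1],[0,0,0,0,0,0.2,1],[0,0,0,0,0,0.21,1],[0,0,0,0,0,0.21,1]],
  ],
)

```text
clock: 20.3
tool_pos: [0.5017, 0.1297, 0.1286]
tcp_rot: [-3.142, 0.0, 3.022]
wrist_force: [0.3, 0.1, -7.0]
width: 0.0155
finger_force: 45.0
```

Request:
send_rows(
  deltas=[
    [[0,0,0,0,0,0.01,1],[0,0,0,0,0,0.04,1],[0,0,0,0,0,0.08,1],[0,0,0,0,0,0.12,1],[0,0,0,0,0,0.17,1],[0,0,0,0,0,0.22,1],[0,0,0,0,0,0.26,1],[0,0,0,0,0,0.28,1],[0,0,0,0,0,0.29,1],[0,0,0,0,0,0.29,1]],
  ],
)

```text
clock: 21.55
tool_pos: [0.5015, 0.1297, 0.2153]
tcp_rot: [-3.141, -0.0, 3.022]
wrist_force: [0.9, -1.1, -6.5]
width: 0.0155
finger_force: 45.0
```

```bash
python3 - <<'E'
from h import *
s=sense(); a=grab_frame("wrist")[:,:,::-1]; b=grab_frame("scene")[:,:,::-1]
print(s["clock"],s["width"],s["tool_pos"],s["tcp_rot"],s["wrist_force"],s["torque"],s["finger_force"])
cv2.imwrite("pics/w5.png",np.hstack([cv2.resize(a[100:260,150:400],(400,256)),cv2.resize(b[90:250,180:380],(320,256))]))
E
```

```text
21.55 0.015455599551458464 [0.50151784 0.12970449 0.2152989 ] [-3.14142345e+00 -4.18602390e-04  3.02179526e+00] [ 0.85710927 -1.08389593 -6.46349016] [-1.22884321e-03  3.41617846e-02  4.02206629e-05] 44.99837100505829
```

View pics/w5.png

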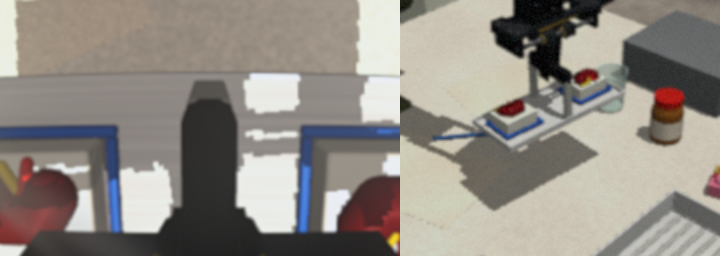

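Both halves are seated, with blue walls visible at (60,130) and (350,130). The carrier hangs level about 15 cm up, clear of the beaker and jar.

```bash
python3 -c "
from station import *
print(hand_in())"
```

```text
the job is handed in; nothing more can be done
None
```

I seated the loose kidney half in the empty pocket, lifted the carrier by its handle, and handed in at about 21.6 s with it held level about 15 cm up; the judge's verdict was not returned.

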